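# Put the mixed-up collets back with their cutters

### The arm

A 6-joint arm with a two-finger parallel gripper is mounted at the origin on a cart in front of the work surface, level with it; the furniture and walls round the work are solid. World frame = base frame: x ahead of the robot, y to its left, z up, the work surface at z = 0. Lengths are in m, angles in rad, forces in N, time in s.
With the tool pointing down it reaches from about 0.35 to 0.775 m from the base axis. Payload 7.3 kg.
Tool frame: the origin (TCP) lies at the centre of the arm's flange, where the gripper is bolted on; the fingertips stand 178 mm ahead of it and the grasp point (between the pads) lies 159 mm ahead of it; z points along the fingers, y is the line along which they close (so a half turn about z gives the same grasp; the last joint's range is limited). The gripper opens to 92 mm and grips with 3 to 60 N. Pads are 19 mm wide; open, the fingers measure 130 mm over their backs; the gripper's body (75 mm by 190 mm) begins 47 mm behind the grasp point.
Start: joints at [-1.394, 0.342, 1.524, -0, 1.275, -0.146], TCP at [0.167, -0.498, 0.405] pointing down, gripper open.
Joint ranges: [-2.53, 2.53], [-0.77, 2.02], [0.04, 2.7], [-1, 4.14], [0.28, 2.66], [-3.11, 3.11]. Speed limits (rad/s): [2.57, 2.57, 3.14, 3.14, 3.14, 3.14].

### API

Orientations are given as [roll, pitch, yaw] about the fixed x, y, z axes, in that order (R = Rz(yaw) Ry(pitch) Rx(roll)).
In Python, from cell import robot, readout, workorder, read_camera gives the robot as it stands (robot), with the cameras as plain functions, the readings (readout) and the job (workorder).
- The arm moves only by the shell command python3 drive.py FILE [OPENING] [FORCE], which reads ROWS from the file FILE. ROWS is a JSON list that holds a single list of rows (three levels of brackets), with 1 to 8 rows, each of 6 numbers: dx, dy, dz in fractions of the full range, 1 being 0.3 m, then a rotation vector rx, ry, rz in a scale on which 1.0 is pi rad; each row shifts and turns the commanded pose from where the row before left it, along the tool's axes as they then stand; what a row does not reach is not made up. A row lasts 1/12 s, in which the tool goes at most 0.0417 m and 0.125 rad, less where a joint would pass 70% of its speed; a pose out of reach is approached as far as the arm can. OPENING is the finger opening in m, set as the command begins (- or left out keeps the last). The fingers move at their own pace and stop on an object; FORCE is the grip in N (left out, the last holds). Time passes only in rows, so rows that do not move let the fingers close. It prints the time, the measured TCP pose, the force, the opening and the grip force at its end. Input that does not fit is refused with a message, and nothing moves.
- readout.observe(): the state, without advancing time (a new reading comes with each control period).
- read_camera(name): name is "side" or "top" or "wrist"; returns a dict with "image" (400x640x3 uint8, red, green, blue), "fx", "fy", "cx", "cy" (pixels), "pose" (4x4, takes a point from camera to world coordinates). Camera axes: x right, y down, z forward; pixel columns grow to the right and rows downward; lengths in m; the calibration is good to about 2 mm. A picture is of the moment at which its call begins. There is no depth.
- workorder.hand_in(): hands the job in; it is judged then, once.
The state is a dict: "time": time; "qpos": joint angles; "qvel": joint speeds; "joint_efforts": joint torques, N m; "tool_pos": TCP position; "tool_rot": TCP orientation; "contact_force": force on the tool from outside, world axes, zero at the start; "torque": the same for the moment, N m; "opening": finger opening in m; "grip_force": force on a finger pad.
Only numpy, scipy, OpenCV 4.12 (cv2) and the standard library are available. Lean on these libraries where they do the work, as an engineer would, in place of code of your own. Each camera call takes 0.05 s, during which the arm holds its last target. There are 200 camera calls.

### The job

Four of the wooden kit blocks each hold one end mill and the spring collet that clamps it, but some of the collets were put back with the wrong cutters. Swap them round, parking one in the empty block that has no cutter on the way, until every cutter has the collet whose bore matches its diameter, each standing upright and fully down in its block's pocket. Lower the collets into place, never drop them, and leave the spray can where it is.

Things in the scene. Friction and masses are not known exactly. Their poses are not given: they have to be found in the camera images.
- collet_6: steel spring collet, 6 mm bore (smallest of four, the dark hole in its top), loose, 0.2 kg. All collets are alike outside: 47 mm tall, stand on the 29 mm foot, widen to 39 mm at height 30, then a cylindrical head 41 mm wide at height 30 to 42 (grip there), then a cone to 34 mm at the top. Origin: centre of the foot's underside; z up its axis.
- collet_12: steel spring collet, 12 mm bore (second smallest of four, the dark hole in its top), loose, 0.2 kg. All collets are alike outside: 47 mm tall, stand on the 29 mm foot, widen to 39 mm at height 30, then a cylindrical head 41 mm wide at height 30 to 42 (grip there), then a cone to 34 mm at the top. Origin: centre of the foot's underside; z up its axis.
- collet_18: steel spring collet, 18 mm bore (second largest of four, the dark hole in its top), loose, 0.2 kg. All collets are alike outside: 47 mm tall, stand on the 29 mm foot, widen to 39 mm at height 30, then a cylindrical head 41 mm wide at height 30 to 42 (grip there), then a cone to 34 mm at the top. Origin: centre of the foot's underside; z up its axis.
- collet_26: steel spring collet, 26 mm bore (largest of four, the dark hole in its top), loose, 0.2 kg. All collets are alike outside: 47 mm tall, stand on the 29 mm foot, widen to 39 mm at height 30, then a cylindrical head 41 mm wide at height 30 to 42 (grip there), then a cone to 34 mm at the top. Origin: centre of the foot's underside; z up its axis.
- block_6: fixed wooden kit block with a 6 mm thick end mill (smallest of four) standing fixed in it, top at z 66 mm. Origin: bench level under the collet pocket's centre; x towards the cutter, which stands at x 60 mm. Block: x -34 to 86, y -34 to 34, 30 mm high. Pocket: 42 mm round, 3 mm chamfer, floor 10 mm above the bench; a seated collet's top is at z 57 mm. All pockets alike.
- block_12: fixed wooden kit block with a 12 mm thick end mill (second smallest of four) standing fixed in it, top at z 76 mm. Origin: bench level under the collet pocket's centre; x towards the cutter, which stands at x 60 mm. Block: x -34 to 86, y -34 to 34, 30 mm high. Pocket: 42 mm round, 3 mm chamfer, floor 10 mm above the bench; a seated collet's top is at z 57 mm. All pockets alike.
- block_18: fixed wooden kit block with a 18 mm thick end mill (second largest of four) standing fixed in it, top at z 84 mm. Origin: bench level under the collet pocket's centre; x towards the cutter, which stands at x 60 mm. Block: x -34 to 86, y -34 to 34, 30 mm high. Pocket: 42 mm round, 3 mm chamfer, floor 10 mm above the bench; a seated collet's top is at z 57 mm. All pockets alike.
- block_26: fixed wooden kit block with a 26 mm thick end mill (largest of four) standing fixed in it, top at z 90 mm. Origin: bench level under the collet pocket's centre; x towards the cutter, which stands at x 60 mm. Block: x -34 to 86, y -34 to 34, 30 mm high. Pocket: 42 mm round, 3 mm chamfer, floor 10 mm above the bench; a seated collet's top is at z 57 mm. All pockets alike.
- block_spare: fixed wooden kit block like the other four (same size, same pocket, same origin and axes), but without a cutter and without a collet at the start: at x 60 mm it has only an empty 14 mm hole. Its pocket is the free spot: floor 10 mm above the bench, takes any collet. It has no collet of its own.
- can: small blue spray can with a white cap, 37 mm across, 90 mm tall, loose, standing behind the row of blocks; origin: centre of its underside. Not part of the job.

How it is judged:
On the way:
1. one of the collets is parked in the pocket of the empty block (((horizontal distance between collet_6 and block_spare below 0.007 m and z of collet_6 in the frame of block_spare below 0.014 m) or (horizontal distance between collet_12 and block_spare below 0.007 m and z of collet_12 in the frame of block_spare below 0.014 m) or (horizontal distance between collet_18 and block_spare below 0.007 m and z of collet_18 in the frame of block_spare below 0.014 m) or (horizontal distance between collet_26 and block_spare below 0.007 m and z of collet_26 in the frame of block_spare below 0.014 m))), for 0.2 s.
At the end, for the whole second after the job is handed in: each of the four collets stands in the pocket of the block whose cutter has the diameter of its bore: axis within 7 mm of the pocket's, foot on the pocket floor (7 to 14 mm above the block's underside), upright within 0.12 rad, at rest and released (horizontal distance between collet_6 and block_6 below 0.007 m and z of collet_6 in the frame of block_6 between 0.007 and 0.014 m and angle between each of collet_6, collet_12, collet_18, collet_26's own z axis and vertical below 0.12 rad and linear speed of each of collet_6, collet_12, collet_18, collet_26 below 0.02 m/s and horizontal distance between collet_12 and block_12 below 0.007 m and z of collet_12 in the frame of block_12 between 0.007 and 0.014 m and horizontal distance between collet_18 and block_18 below 0.007 m and z of collet_18 in the frame of block_18 between 0.007 and 0.014 m and horizontal distance between collet_26 and block_26 below 0.007 m and z of collet_26 in the frame of block_26 between 0.007 and 0.014 m); the robot touches nothing.
It fails at once if the spray can is shifted by more than 30 mm or knocked over (distance of can from where it was at the start of the episode above 0.03 m or angle between can's own z axis and vertical above 0.5 rad).
It fails at once if a collet is dropped: it moves faster than 0.9 m/s (a free fall of about 40 mm) while the fingers do not touch it ((contact force between the fingers and collet_6 below 0.05 N and linear speed of collet_6 above 0.9 m/s) or (contact force between the fingers and collet_12 below 0.05 N and linear speed of collet_12 above 0.9 m/s) or (contact force between the fingers and collet_18 below 0.05 N and linear speed of collet_18 above 0.9 m/s) or (contact force between the fingers and collet_26 below 0.05 N and linear speed of collet_26 above 0.9 m/s)).
It also fails if it takes over 93 s, if anything falls off the work surface, if the arm or the gripper's body presses on something with over 40 N, if the wrist force passes 120 N, or if a joint passes its speed limit or range.

## Working session

There is one attempt and no reset: what is moved stays moved. The work goes in short steps, Python scripts to look and compute and a shell command to move; the robot and the scene stay as the last step left them, time stands still between calls to the robot, and variables do not carry over. Pictures are saved under pics/ and viewed, at most 14 in all, crops included, and the job is handed in when it is done.

```bash
ls; mkdir -p pics
python3 - <<'E'
from cell import robot, readout, workorder, read_camera
import cv2,numpy as np
print(readout.observe())
for n in("top","side","wrist"):
    c=read_camera(n); cv2.imwrite(f"pics/{n}0.png",c["image"][:,:,::-1]); print(n,c["fx"],c["cx"],c["cy"],np.round(c["pose"],4).tolist())
E
```

```text
cell.py
drive.py
pics
{'time': 0.0, 'qpos': array([-1.39397603e+00,  3.42667477e-01,  1.52501690e+00, -1.58847221e-05,
        1.27539236e+00, -1.46010287e-01]), 'qvel': array([ 0.00079822,  0.00158708,  0.00102229, -0.00139695,  0.00032433,
       -0.00054217]), 'joint_efforts': array([-2.60078123e-03, -4.31249964e+01, -2.44226450e+01,  7.14260526e-02,
        5.58605546e-02, -1.40630409e-04]), 'tool_pos': array([ 0.16654563, -0.49773053,  0.40407348]), 'tool_rot': array([-3.14012215e+00, -2.00894089e-04,  3.22835073e-01]), 'contact_force': array([-0.32946575, -0.07962879, -0.14319154]), 'torque': array([-0.0154266 ,  0.00519323,  0.0116519 ]), 'grip_force': 0.0, 'opening': 0.092074547048881}
top 496.9329351123224 321.11481548276566 203.08841943777782 [[0.0023, -0.9744, 0.2248, 0.3135], [-1.0, -0.0007, 0.0072, 0.1264], [-0.0068, -0.2248, -0.9744, 1.1989], [0.0, 0.0, 0.0, 1.0]]
side 416.94279166444886 312.71242594018827 203.62571305215457 [[-0.9464, -0.1222, 0.2989, 0.2647], [-0.3219, 0.4305, -0.8432, 0.9934], [-0.0256, -0.8943, -0.4468, 0.4846], [0.0, 0.0, 0.0, 1.0]]
wrist 280.68023661241057 318.3486300271152 201.5940328444848 [[0.3186, -0.9137, -0.2525, 0.2342], [-0.9479, -0.3077, -0.0825, -0.4748], [-0.0023, 0.2656, -0.9641, 0.3845], [0.0, 0.0, 0.0, 1.0]]
```

View pics/top0.png

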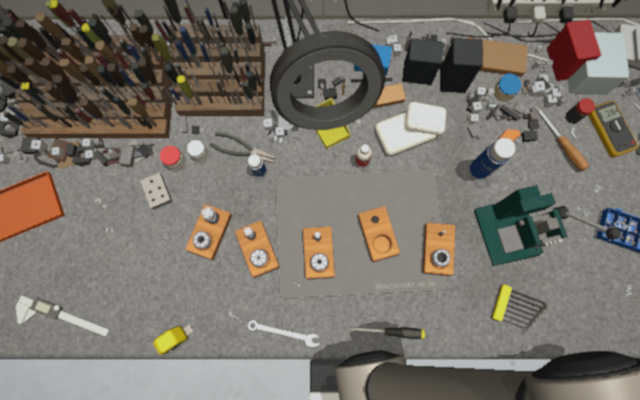

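View pics/side0.png

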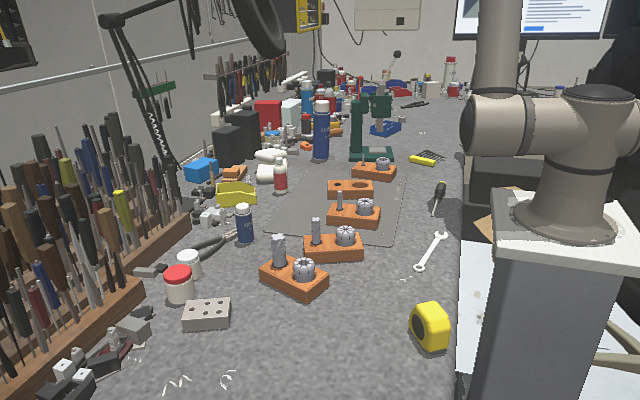

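The top view shows the five blocks left to right at about (208,232), (257,248), (319,252), (379,233; the empty one) and (440,249). The can is at about (257,165). The side view shows the same row, with the thickest cutter at (279,250).

```bash
cat > h.py <<'E'
import cv2,numpy as np
from cell import robot, readout, workorder, read_camera
def ray(c,u,v):
    P=np.array(c["pose"]); d=P[:3,:3]@np.array([(u-c["cx"])/c["fx"],(v-c["cy"])/c["fy"],1]); return P[:3,3],d
def onz(c,u,v,z):
    o,d=ray(c,u,v); return o+d*(z-o[2])/d[2]
def proj(c,p):
    P=np.array(c["pose"]); q=P[:3,:3].T@(np.array(p)-P[:3,3]); return np.array([c["fx"]*q[0]/q[2]+c["cx"],c["fy"]*q[1]/q[2]+c["cy"]])
def cross(a,b):
    (o,d),(p,e)=a,b; s=np.linalg.lstsq(np.stack([d,-e],1),p-o,rcond=None)[0]
    A=o+d*s[0];B=p+e*s[1]; return (A+B)/2,np.linalg.norm(A-B)
def orange(im):
    h=cv2.cvtColor(im,cv2.COLOR_RGB2HSV); return cv2.inRange(h,(4,130,70),(18,255,255))
E
python3 - <<'E'
from h import *
c=read_camera("top");im=c["image"]
m=orange(im); m[:195]=0;m[290:]=0
m=cv2.morphologyEx(m,cv2.MORPH_CLOSE,np.ones((3,3)))
for k in cv2.findContours(m,cv2.RETR_EXTERNAL,cv2.CHAIN_APPROX_NONE)[0]:
    if cv2.contourArea(k)<400: continue
    h=cv2.convexHull(k); r=cv2.minAreaRect(h); p=onz(c,*r[0],.03)
    b=np.array([onz(c,*q,.03) for q in cv2.boxPoints(r)]); e=b-np.roll(b,1,0); L=np.linalg.norm(e[:,:2],axis=1)
    i=L.argmax(); print(r[0],p.round(3),L[:2].round(3),np.arctan2(e[i][1],e[i][0]).round(3)) if L.max()>.1 and L.max()<.2 else 0
cr=lambda im,x,y,w,h,s:cv2.resize(im[y:y+h,x:x+w],None,fx=s,fy=s,interpolation=cv2.INTER_CUBIC)
a=cr(im,180,195,290,90,2.7)
s=read_camera("side")["image"]; b=cr(s,255,145,150,160,2.7)
o=np.zeros((a.shape[0]+340,a.shape[1],3),np.uint8);o[:a.shape[0]]=a;bb=b[:340];o[a.shape[0]:a.shape[0]+bb.shape[0],:bb.shape[1]]=bb
cv2.imwrite("pics/crop.png",o[:,:,::-1]);print(o.shape)
E
```

```text
(318.0272521972656, 252.43580627441406) [0.464 0.142 0.03 ] [0.118 0.068] -3.082
(438.54119873046875, 248.6770782470703) [ 0.473 -0.142  0.03 ] [0.068 0.12 ] -0.094
(256.5476989746094, 248.8903045654297) [0.472 0.288 0.03 ] [0.119 0.067] -2.746
(378.21551513671875, 233.6110382080078) [ 0.509 -0.001  0.03 ] [0.119 0.069] -2.863
(208.1449432373047, 231.35206604003906) [0.514 0.404 0.03 ] [0.069 0.119] -0.338
(31.5, 218.0) [0.546 0.832 0.03 ] [0.114 0.154] -1.57
(583, 783, 3)
```

View pics/crop.png

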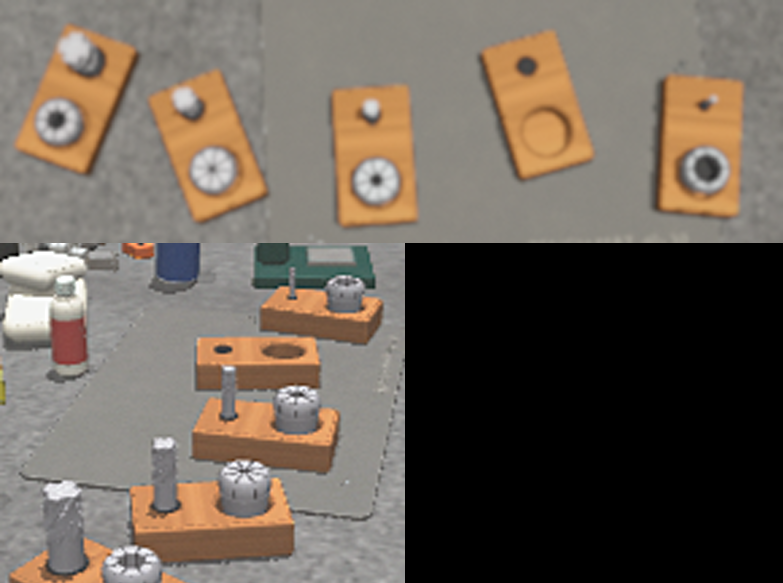

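Cutters left to right are 26, 18, 12, none and 6 mm. The bores look like 18, 6, 12, none and 26, and all five block sizes measured in the top view (119 x 68 mm) fit. Next are wrist views from two places to get heights, positions and bores.

The rows are not in the units I measure in: shifts go in shares of 0.3 m and turns go in shares of pi rad. I convert before sending: -0.0345 m / 0.3 = -0.115, 0.018 m / 0.3 = 0.06, 0.108 rad / 3.1416 = 0.0344.

```bash
echo '[[[0, 0, 0, 0, 0, 0.0344], [0, 0, 0, 0, 0, 0.0344], [0, 0, 0, 0, 0, 0.0341], [0.06, -0.115, 0.01, 0, 0, 0], [0.06, -0.115, 0.01, 0, 0, 0], [0.06, -0.115, 0.01, 0, 0, 0], [0.06, -0.115, 0.01, 0, 0, 0], [0.06, -0.115, 0.01, 0, 0, 0]]]' > path.dat && python3 drive.py path.dat 0.07 && echo '[[[0.06, -0.115, 0.01, 0, 0, 0], [0.06, -0.115, 0.01, 0, 0, 0], [0.06, -0.115, 0.01, 0, 0, 0], [0.06, -0.115, 0.01, 0, 0, 0], [0.06, -0.115, 0.01, 0, 0, 0], [0.06, -0.115, 0.01, 0, 0, 0], [0.06, -0.115, 0.01, 0, 0, 0], [0.06, -0.115, 0.01, 0, 0, 0]]]' > path.dat && python3 drive.py path.dat && echo '[[[0, 0, 0, 0, 0, 0], [0, 0, 0, 0, 0, 0], [0, 0, 0, 0, 0, 0]]]' > path.dat && python3 drive.py path.dat
cat > snap.py <<'E'
import sys,pickle
from h import *
c=read_camera("wrist"); pickle.dump(c,open(f"{sys.argv[1]}.pkl","wb")); cv2.imwrite(f"pics/{sys.argv[1]}.png",c["image"][:,:,::-1])
E
python3 snap.py w1
echo '[[[0, -0.1333, 0, 0, 0, 0], [0, -0.1333, 0, 0, 0, 0], [0, -0.1333, 0, 0, 0, 0], [0, -0.1333, 0, 0, 0, 0], [0, -0.1333, 0, 0, 0, 0], [0, -0.1333, 0, 0, 0, 0], [0, 0, 0, 0, 0, 0], [0, 0, 0, 0, 0, 0]]]' > path.dat && python3 drive.py path.dat; python3 snap.py w2
```

```text
time: 0.92
tool_pos: [0.2569, -0.3237, 0.3895]
tool_rot: [3.142, -0.0, -0.001]
contact_force: [0.4, -0.6, 0.8]
opening: 0.0701
grip_force: 0.0
time: 1.58
tool_pos: [0.401, -0.0475, 0.3658]
tool_rot: [3.141, -0.001, -0.0]
contact_force: [0.9, -0.5, -0.7]
opening: 0.0699
grip_force: 0.0
time: 1.83
tool_pos: [0.4006, -0.0494, 0.3656]
tool_rot: [3.141, 0.0, 0.001]
contact_force: [-0.1, -0.2, -0.4]
opening: 0.0696
grip_force: 0.0
time: 2.55
tool_pos: [0.4008, 0.1908, 0.3656]
tool_rot: [3.141, -0.0, 0.001]
contact_force: [-0.9, 0.1, 0.7]
opening: 0.07
grip_force: 0.0
```

View pics/w1.png

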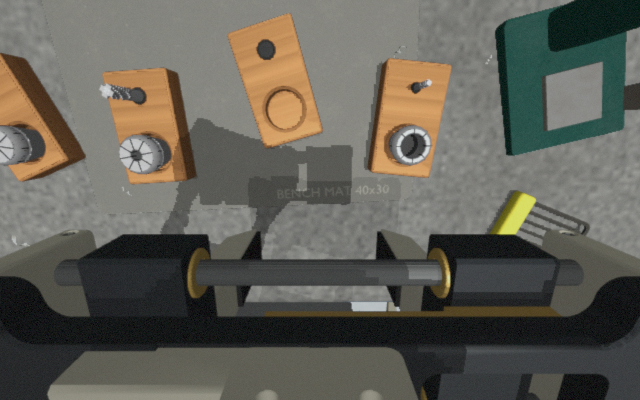

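View pics/w2.png

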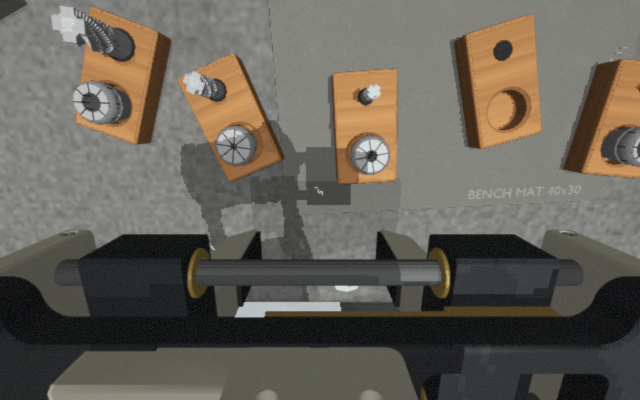

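The two wrist views show D's collet at w1 (411,145) with the largest bore. The empty pocket is at w1 (285,109) and w2 (508,109). In w2, C's collet is at (371,154), B's at (237,145) and A's at (93,102). Enlarged crops will confirm the bores and centres.

Run:
```python
from h import *
import pickle
W={n:pickle.load(open(n+".pkl","rb")) for n in("w1","w2")}
T=[]
for n,u,v in[("w2",97,102),("w2",237,145),("w2",371,154),("w1",411,145),("w1",145,153),("w1",285,109)]:
    x,y=u-32,v-32; a=cv2.resize(W[n]["image"][y:y+64,x:x+64],(256,256),interpolation=cv2.INTER_CUBIC)
    for k in range(0,256,40): cv2.line(a,(k,0),(k,5),(255,0,0)); cv2.line(a,(0,k),(5,k),(255,0,0))
    cv2.putText(a,f"{n} {x},{y}",(60,250),0,.5,(0,0,255)); T.append(a)
o=np.vstack([np.hstack(T[:3]),np.hstack(T[3:])]);cv2.imwrite("pics/bores.png",o[:,:,::-1])
# dark bore blobs
for n,u,v in[("w2",93,102),("w2",236,145),("w2",371,155),("w1",411,145)]:
    g=cv2.cvtColor(W[n]["image"],cv2.COLOR_RGB2GRAY)[v-9:v+10,u-9:u+10] if 1 else 0
    k,l,s,ce=cv2.connectedComponentsWithStats((g<95).astype(np.uint8)); i=1+s[1:,4].argmax(); print(n,s[i],ce[i]+[u-9,v-9])
```

```text
w2 [  0   0  16  19 242] [ 91.02892562 101.99586777]
w2 [ 0  2 17 17 68] [233.73529412 145.57352941]
w2 [ 1  5 14 11 96] [370.61458333 155.85416667]
w1 [  0   0  19  19 343] [411.42565598 145.20699708]
```

View pics/bores.png

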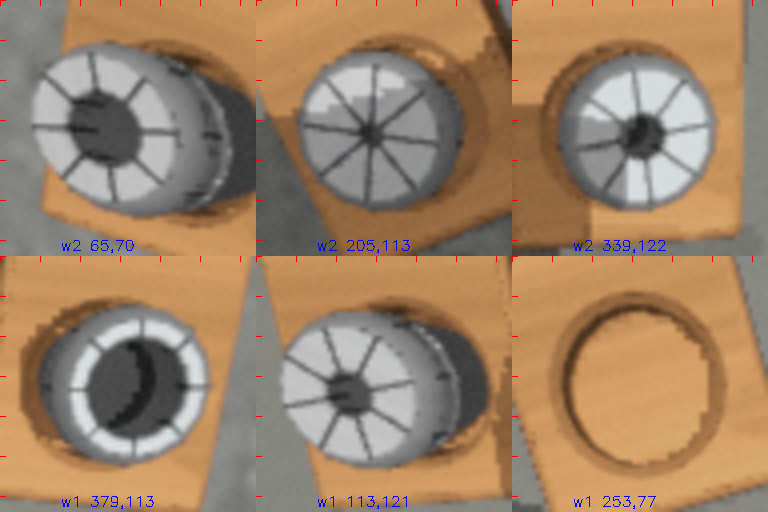

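Bore-to-face ratios confirm A = 18, B = 6, C = 12 (already right) and D = 26 mm. Now I'll intersect the rays, wrist against top and w1 against w2.

Run:
```python
from h import *
import pickle
W={n:pickle.load(open(n+".pkl","rb")) for n in("w1","w2")}
t=read_camera("top")
for nm,n,p,q,z in[("A","w2",(91,101.75),(201.5,239.8),.057),("B","w2",(233.5,146.25),(258.9,258),.057),("C","w2",(371.25,155.75),(319.6,261.7),.057),("D","w1",(413.25,145.25),(441.5,258),.057),("S","w1",(284.75,108.75),(381.9,243.5),.03)]:
    X,g=cross(ray(W[n],*p),ray(t,*q)); print(nm,X.round(4),g.round(4),"plane wrist",onz(W[n],*p,z).round(4),"top",onz(t,*q,z).round(4))
print("C w1w2",cross(ray(W["w1"],136,155.5),ray(W["w2"],371.25,155.75)))
print("S w1w2",cross(ray(W["w1"],284.75,108.75),ray(W["w2"],508,109)))
# block yaw and centre from wrist masks
for n in W:
    im=W[n]["image"]; h=cv2.cvtColor(im,cv2.COLOR_RGB2HSV); m=cv2.inRange(h,(4,110,140),(20,255,255)); m[215:]=0
    m=cv2.morphologyEx(m,cv2.MORPH_CLOSE,np.ones((5,5)))
    for k in cv2.findContours(m,cv2.RETR_EXTERNAL,cv2.CHAIN_APPROX_NONE)[0]:
        if cv2.contourArea(k)<3000: continue
        w=np.array([onz(W[n],*q[0],.03)[:2] for q in cv2.convexHull(k)],np.float32); r=cv2.minAreaRect(w); b=cv2.boxPoints(r); e=b-np.roll(b,1,0); L=np.linalg.norm(e,axis=1); i=L.argmax()
        th=np.arctan(e[i][1]/e[i][0]); print(n,np.round(r[0],4),L[:2].round(3),"yaw",th.round(3),"pocket",(np.array(r[0])-.026*np.array([np.cos(th),np.sin(th)])).round(4))
```

```text
A [0.491  0.4131 0.0558] 0.0032 plane wrist [0.4925 0.4126 0.057 ] top [0.4892 0.4124 0.057 ]
B [0.4489 0.2798 0.0464] 0.0017 plane wrist [0.4502 0.2773 0.057 ] top [0.4471 0.2777 0.057 ]
C [0.44   0.1372 0.0531] 0.0021 plane wrist [0.4411 0.1372 0.057 ] top [0.4388 0.138  0.057 ]
D [ 0.4498 -0.1459  0.048 ] 0.0043 plane wrist [ 0.4514 -0.145   0.057 ] top [ 0.4477 -0.1419  0.057 ]
S [ 0.488  -0.011   0.0124] 0.0008 plane wrist [ 0.4875 -0.0129  0.03  ] top [ 0.4851 -0.0091  0.03  ]
C w1w2 (array([0.44074116, 0.13723206, 0.05720493]), np.float64(0.0007250935235489271))
S w1w2 (array([ 0.48796041, -0.0126831 ,  0.02821952]), np.float64(0.0007784710548678609))
w1 [0.4665 0.1386] [0.118 0.067] yaw 0.067 pocket [0.4406 0.1369]
w1 [ 0.4754 -0.147 ] [0.066 0.118] yaw -0.095 pocket [ 0.4496 -0.1445]
w1 [ 0.5116 -0.0051] [0.118 0.067] yaw 0.282 pocket [ 0.4866 -0.0124]
w2 [0.4669 0.1398] [0.118 0.066] yaw 0.07 pocket [0.4409 0.1379]
w2 [0.4941 0.2935] [0.078 0.067] yaw 0.389 pocket [0.47   0.2837]
w2 [ 0.5123 -0.0039] [0.118 0.066] yaw 0.282 pocket [ 0.4873 -0.0111]
w2 [0.517  0.4039] [0.067 0.118] yaw -0.35 pocket [0.4926 0.4128]
```

Wrist stereo gives a C collet top of 57 mm and an S rim of 28 mm, as they should be. Positions agree to about 3 mm with the top view. Before going to D, I'll check clearance to the green press beside it.

Run:
```python
from h import *
t=read_camera("top");s=read_camera("side")
print(cross(ray(t,525,203),ray(s,377,103)))
for n,im,(x,y,w,h) in(("t",t["image"],(470,140,130,130)),("s",s["image"],(335,80,80,100))):
    pass
a=cv2.resize(t["image"][150:280,420:580],(480,390),interpolation=cv2.INTER_CUBIC); b=cv2.resize(s["image"][80:210,300:420],None,fx=3,fy=3,interpolation=cv2.INTER_CUBIC)[:390,:320]
cv2.imwrite("pics/press.png",np.hstack([a,b])[:,:,::-1])
```

```text
(array([ 0.52402019, -0.29369071,  0.18449495]), np.float64(0.04726246980903883))
```

View pics/press.png

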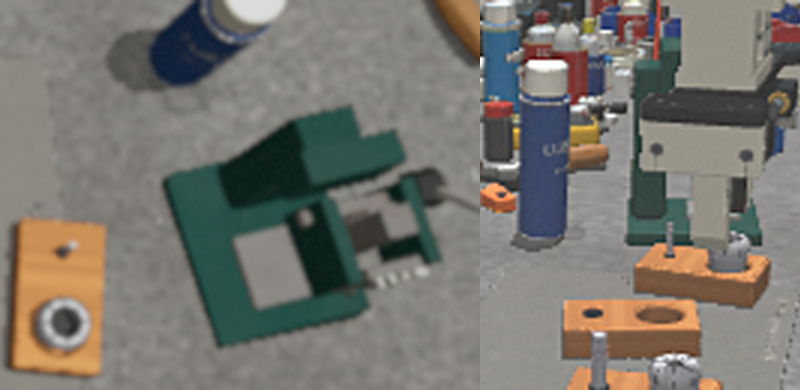

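The press's nearest upright is about x 0.55, y -0.27 and the gripper body at D ends near y -0.24, x 0.49, so there is clearance. The tall blue can is also well away. Next I move to a look position behind D.

To row units: 0.0372 m / 0.3 = 0.124, 0.0084 m / 0.3 = 0.028.

```bash
echo '[[[0.0033, 0.124, 0.028, 0, 0, 0], [0.0033, 0.124, 0.028, 0, 0, 0], [0.0033, 0.124, 0.028, 0, 0, 0], [0.0033, 0.124, 0.028, 0, 0, 0], [0.0033, 0.124, 0.028, 0, 0, 0], [0.0033, 0.124, 0.028, 0, 0, 0], [0.0033, 0.124, 0.028, 0, 0, 0], [0.0033, 0.124, 0.028, 0, 0, 0]]]' > path.dat && python3 drive.py path.dat >/dev/null; echo '[[[0.0033, 0.124, 0.028, 0, 0, 0], [0, 0, 0, 0, 0, 0.0302], [0, 0, 0, 0, 0, 0], [0, 0, 0, 0, 0, 0]]]' > path.dat && python3 drive.py path.dat 0.065 20; python3 snap.py w3
cat > look.py <<'E'
import sys,pickle
from h import *
# bright collet face (z .057): fit ellipse of hull of bright pixels near guess
n,gx,gy=sys.argv[1],float(sys.argv[2]),float(sys.argv[3])
c=pickle.load(open(n+".pkl","rb")); u,v=proj(c,(gx,gy,.057)); print("guess px",u.round(1),v.round(1))
h=cv2.cvtColor(c["image"],cv2.COLOR_RGB2HSV); m=cv2.inRange(h,(0,0,60),(180,50,255)); r=np.zeros_like(m); cv2.circle(r,(int(u),int(v)),36,255,-1); m&=r
x,y=int(u)-45,int(v)-45; x=max(x,0);y=max(y,0)
cv2.imwrite(f"pics/{n}c.png",cv2.resize(c["image"][y:y+90,x:x+90],None,fx=5,fy=5,interpolation=cv2.INTER_CUBIC)[:,:,::-1]); print("crop",x,y)
E
python3 look.py w3 .451 -.145
```

```text
time: 3.75
tool_pos: [0.4089, -0.1453, 0.2901]
tool_rot: [-3.141, 0.001, -0.097]
contact_force: [-0.8, 0.6, -0.0]
opening: 0.065
grip_force: 0.0
guess px 313.2 164.0
crop 268 118
```

View pics/w3.png

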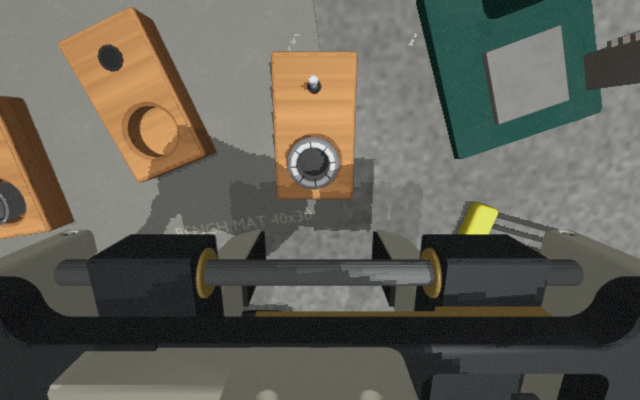

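The w3 view shows D's collet face centred at about (315,162), against a predicted (313,164).

```bash
cat > go.py <<'E'
import sys
from h import *
# shift in tool axes from measured pose to target x y z yaw
x,y,z,w=map(float,sys.argv[1:5]); o=readout.observe(); d=np.array([x,y,z])-o["tool_pos"]; a=o["tool_rot"][2]
f=lambda a:np.array([d[0]*np.cos(a)+d[1]*np.sin(a),d[0]*np.sin(a)-d[1]*np.cos(a),-d[2]])
print("shift first, then turn:",f(a).round(4),"| turn first:",f(w).round(4),"rz",round(a-w,4))
E
python3 - <<'E'
from h import *
import pickle
a=pickle.load(open("w1.pkl","rb"));b=pickle.load(open("w3.pkl","rb"))
print(cross(ray(a,413.25,145.25),ray(b,315,162)),onz(b,315,162,.057), "S",onz(b,151,131,.03),cross(ray(a,284.75,108.75),ray(b,151,131)))
E
python3 go.py .4515 -.1455 .212 -.095
```

```text
(array([ 0.45137862, -0.14646724,  0.05225477]), np.float64(0.0007225009063190446)) [ 0.45234901 -0.14653133  0.057     ] S [ 0.48742907 -0.01264317  0.03      ] (array([ 0.4874341 , -0.01295211,  0.03053584]), np.float64(4.401481200405448e-05))
shift first, then turn: [ 0.0424 -0.0031  0.0782] | turn first: [ 0.0424 -0.0031  0.0782] rz 0.0004
```

To row units: 0.0212 m / 0.3 = 0.0707, 0.013 m / 0.3 = 0.0433.

```bash
echo '[[[0.0707, -0.0043, 0, 0, 0, 0], [0.0707, -0.0043, 0, 0, 0, 0], [0, 0, 0.0433, 0, 0, 0], [0, 0, 0.0433, 0, 0, 0], [0, 0, 0.0433, 0, 0, 0], [0, 0, 0.0433, 0, 0, 0], [0, 0, 0.0433, 0, 0, 0], [0, 0, 0.0433, 0, 0, 0]]]' > path.dat && python3 drive.py path.dat; echo '[[[0, 0, 0, 0, 0, 0], [0, 0, 0, 0, 0, 0], [0, 0, 0, 0, 0, 0], [0, 0, 0, 0, 0, 0], [0, 0, 0, 0, 0, 0], [0, 0, 0, 0, 0, 0]]]' > path.dat && python3 drive.py path.dat 0.03 25; echo '[[[0, 0, -0.0333, 0, 0, 0], [0, 0, -0.0667, 0, 0, 0], [0, 0, -0.1, 0, 0, 0], [0, 0, -0.1, 0, 0, 0], [0, 0, 0, 0, 0, 0], [0, 0, 0, 0, 0, 0]]]' > path.dat && python3 drive.py path.dat;python3 go.py .4873 -.0125 .300 .282; python3 snap.py w4
python3 - <<'E'
import cv2
a=cv2.imread("pics/w4.png"); cv2.imwrite("pics/w4c.png",cv2.resize(a[60:360,120:520],(800,600)))
E
```

```text
time: 4.47
tool_pos: [0.4521, -0.1446, 0.212]
tool_rot: [3.141, -0.001, -0.091]
contact_force: [0.1, 0.3, 0.9]
opening: 0.0652
grip_force: 0.0
time: 4.97
tool_pos: [0.4524, -0.1456, 0.213]
tool_rot: [3.141, -0.002, -0.095]
contact_force: [-0.4, 2.7, 4.9]
opening: 0.0404
grip_force: 25.0
time: 5.47
tool_pos: [0.4523, -0.1458, 0.3035]
tool_rot: [3.14, -0.004, -0.095]
contact_force: [0.5, -0.0, -2.5]
opening: 0.0405
grip_force: 25.0
shift first, then turn: [ 0.0222 -0.1361  0.0035] | turn first: [ 0.0708 -0.1183  0.0035] rz -0.3772
```

View pics/w4c.png

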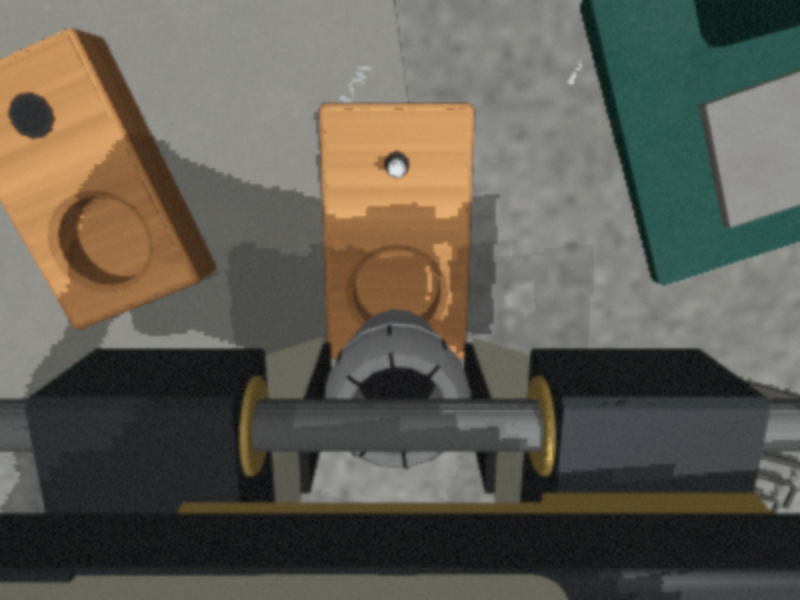

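The collet is held, and the D pocket is now visible at crop (396,288), full-image (318,204). I'll compare the held collet's axis with the TCP.

Run:
```python
from h import *
import pickle
c=pickle.load(open("w4.pkl","rb"))
print("D pocket",onz(c,318,204,.03),"collet",onz(c,318,264.5,.1475),"S",onz(c,120+102/2,60+237/2,.03))
```

```text
D pocket [ 0.45209059 -0.14551949  0.03      ] collet [ 0.45140278 -0.14550303  0.1475    ] S [ 0.48893192 -0.01353318  0.03      ]
```

To row units: -0.0295 m / 0.3 = -0.0983, 0.0177 m / 0.3 = 0.059, -0.0943 rad / 3.1416 = -0.03.

```bash
echo '[[[0, 0, 0, 0, 0, -0.03], [0, 0, 0, 0, 0, -0.03], [0, 0, 0, 0, 0, -0.03], [0, 0, 0, 0, 0, -0.03], [0.059, -0.0983, 0, 0, 0, 0], [0.059, -0.0983, 0, 0, 0, 0], [0.059, -0.0983, 0, 0, 0, 0], [0.059, -0.0983, 0, 0, 0, 0]]]' > path.dat && python3 drive.py path.dat>/dev/null; echo '[[[0, 0, 0, 0, 0, 0], [0, 0, 0, 0, 0, 0]]]' > path.dat && python3 drive.py path.dat; python3 go.py .4878 -.0128 .2135 .282
```

```text
time: 6.35
tool_pos: [0.4869, -0.0111, 0.3005]
tool_rot: [-3.14, 0.003, 0.286]
contact_force: [-0.4, -0.7, -1.2]
opening: 0.0403
grip_force: 25.0
shift first, then turn: [0.0003 0.0019 0.087 ] | turn first: [0.0004 0.0019 0.087 ] rz 0.0037
```

To row units: 0.02 m / 0.3 = 0.0667, 0.012 m / 0.3 = 0.04.

```bash
echo '[[[0, 0.005, 0.0667, 0, 0, 0], [0, 0, 0.0667, 0, 0, 0], [0, 0, 0.0667, 0, 0, 0], [0, 0, 0.04, 0, 0, 0], [0, 0, 0.0267, 0, 0, 0], [0, 0, 0.0133, 0, 0, 0], [0, 0, 0, 0, 0, 0], [0, 0, 0, 0, 0, 0]]]' > path.dat && python3 drive.py path.dat; python3 go.py .4878 -.0128 .2135 .282
```

```text
time: 7.02
tool_pos: [0.4878, -0.0146, 0.2183]
tool_rot: [3.141, -0.0, 0.281]
contact_force: [0.4, -0.3, -0.5]
opening: 0.0402
grip_force: 25.0
shift first, then turn: [ 0.0005 -0.0017  0.0048] | turn first: [ 0.0005 -0.0017  0.0048] rz -0.0006
```

To row units: 0.002 m / 0.3 = 0.0067, -0.001 m / 0.3 = -0.0033.

```bash
echo '[[[0, -0.0033, 0.0067, 0, 0, 0], [0, 0, 0.0067, 0, 0, 0], [0, 0, 0.0033, 0, 0, 0], [0, 0, 0, 0, 0, 0], [0, 0, 0, 0, 0, 0]]]' > path.dat && python3 drive.py path.dat; python3 go.py .4878 -.0128 .2135 .282
```

```text
time: 7.43
tool_pos: [0.4874, -0.0131, 0.2132]
tool_rot: [3.141, -0.0, 0.282]
contact_force: [0.8, 1.1, -1.6]
opening: 0.0402
grip_force: 25.0
shift first, then turn: [ 0.0004 -0.0002 -0.0003] | turn first: [ 0.0004 -0.0002 -0.0003] rz 0.0002
```

To row units: -0.035 m / 0.3 = -0.1167, -0.025 m / 0.3 = -0.0833.

```bash
echo '[[[0, 0, 0, 0, 0, 0], [0, 0, 0, 0, 0, 0], [0, 0, 0, 0, 0, 0], [0, 0, -0.04, 0, 0, 0], [0, 0, -0.0833, 0, 0, 0], [0, 0, -0.0833, 0, 0, 0], [0, 0, -0.0833, 0, 0, 0], [-0.1167, 0, 0, 0, 0, 0]]]' > path.dat && python3 drive.py path.dat 0.065; python3 snap.py w5;python3 go.py .4125 .262 .29 .389
python3 - <<'E'
from h import *
import pickle
c=pickle.load(open("w5.pkl","rb")); print(proj(c,(.4878,-.0128,.057)))
cv2.imwrite("pics/w5c.png",cv2.resize(c["image"][100:260,200:440],(720,480),interpolation=cv2.INTER_CUBIC)[:,:,::-1])
E
```

```text
time: 8.1
tool_pos: [0.4588, -0.0231, 0.3052]
tool_rot: [3.135, -0.014, 0.283]
contact_force: [0.4, -1.6, 1.3]
opening: 0.065
grip_force: 0.0
shift first, then turn: [ 0.0443 -0.2842  0.0113] | turn first: [ 0.0738 -0.2779  0.0113] rz -0.1051
[314.68235806 179.51545307]
```

View pics/w5c.png

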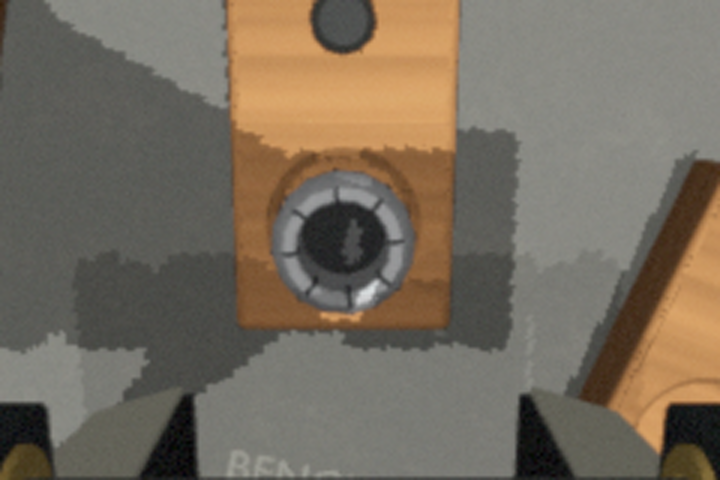

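The 26 mm collet sits parked in S, centred at about (314,181) against a predicted (315,180). Next is B.

To row units: -0.0398 m / 0.3 = -0.1327, 0.01 m / 0.3 = 0.0333, -0.106 rad / 3.1416 = -0.0337.

```bash
echo '[[[0, 0, 0, 0, 0, -0.0337], [0.0333, -0.1327, 0.005, 0, 0, 0], [0.0333, -0.1327, 0.005, 0, 0, 0], [0.0333, -0.1327, 0.005, 0, 0, 0], [0.0333, -0.1327, 0.005, 0, 0, 0], [0.0333, -0.1327, 0.005, 0, 0, 0], [0.0333, -0.1327, 0.005, 0, 0, 0], [0.0333, -0.1327, 0.005, 0, 0, 0]]]' > path.dat && python3 drive.py path.dat>/dev/null; echo '[[[0, 0, 0, 0, 0, 0], [0, 0, 0, 0, 0, 0], [0, 0, 0, 0, 0, 0]]]' > path.dat && python3 drive.py path.dat; python3 snap.py w6; python3 look.py w6 .450 .2783
```

```text
time: 9.07
tool_pos: [0.4129, 0.2614, 0.2893]
tool_rot: [3.141, 0.001, 0.389]
contact_force: [0.4, -0.9, -0.3]
opening: 0.0648
grip_force: 0.0
guess px 316.7 165.8
crop 271 120
```

View pics/w6c.png

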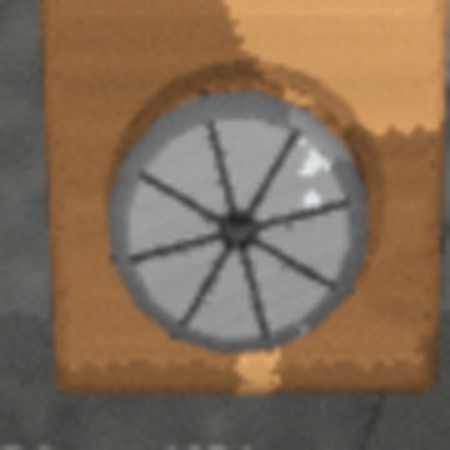

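B's 6 mm collet is centred at (318.6,166.2) and the block edges are aligned with the tool.

```bash
python3 - <<'E'
from h import *
import pickle
a=pickle.load(open("w2.pkl","rb"));b=pickle.load(open("w6.pkl","rb"))
print(cross(ray(a,233.5,146.25),ray(b,318.6,166.2)),onz(b,318.6,166.2,.057))
E
python3 go.py .450 .2775 .213 .389
```

```text
(array([0.45036838, 0.27693558, 0.05806255]), np.float64(9.531145813192203e-05)) [0.45027301 0.2768689  0.057     ]
shift first, then turn: [ 0.0404 -0.0016  0.0764] | turn first: [ 0.0404 -0.0015  0.0764] rz -0.0016
```

To row units: 0.0202 m / 0.3 = 0.0673, 0.0128 m / 0.3 = 0.0427.

```bash
echo '[[[0.0673, -0.0017, 0, 0, 0, 0], [0.0673, -0.0017, 0, 0, 0, 0], [0, 0, 0.0427, 0, 0, 0], [0, 0, 0.0427, 0, 0, 0], [0, 0, 0.0427, 0, 0, 0], [0, 0, 0.0427, 0, 0, 0], [0, 0, 0.0427, 0, 0, 0], [0, 0, 0.0427, 0, 0, 0]]]' > path.dat && python3 drive.py path.dat; echo '[[[0, 0, 0, 0, 0, 0], [0, 0, 0, 0, 0, 0], [0, 0, 0, 0, 0, 0], [0, 0, 0, 0, 0, 0], [0, 0, 0, 0, 0, 0], [0, 0, 0, 0, 0, 0]]]' > path.dat && python3 drive.py path.dat 0.03 25; echo '[[[0, 0, -0.0333, 0, 0, 0], [0, 0, -0.0667, 0, 0, 0], [0, 0, -0.1, 0, 0, 0], [0, 0, -0.1, 0, 0, 0], [0, 0, 0, 0, 0, 0], [0, 0, 0, 0, 0, 0]]]' > path.dat && python3 drive.py path.dat;python3 go.py .4521 -.1455 .303 -.095
```

```text
time: 9.78
tool_pos: [0.4509, 0.2758, 0.2123]
tool_rot: [3.141, 0.0, 0.385]
contact_force: [0.0, -0.6, 0.2]
opening: 0.0652
grip_force: 0.0
time: 10.28
tool_pos: [0.4506, 0.2776, 0.2137]
tool_rot: [3.141, -0.002, 0.388]
contact_force: [0.6, -3.1, 3.1]
opening: 0.0401
grip_force: 25.0
time: 10.78
tool_pos: [0.4502, 0.278, 0.3048]
tool_rot: [-3.141, -0.004, 0.388]
contact_force: [0.0, -0.2, -2.5]
opening: 0.0401
grip_force: 25.0
shift first, then turn: [-0.1586  0.3927  0.0018] | turn first: [0.042  0.4214 0.0018] rz 0.4833
```

To row units: 0.0382 m / 0.3 = 0.1273, 0.0038 m / 0.3 = 0.0127, 0.121 rad / 3.1416 = 0.0385.

```bash
echo '[[[0, 0, 0, 0, 0, 0.0385], [0, 0, 0, 0, 0, 0.0385], [0, 0, 0, 0, 0, 0.0385], [0, 0, 0, 0, 0, 0.0382], [0.0127, 0.1273, 0, 0, 0, 0], [0.0127, 0.1273, 0, 0, 0, 0], [0.0127, 0.1273, 0, 0, 0, 0], [0.0127, 0.1273, 0, 0, 0, 0]]]' > path.dat && python3 drive.py path.dat>/dev/null; echo '[[[0.0127, 0.1273, 0, 0, 0, 0], [0.0127, 0.1273, 0, 0, 0, 0], [0.0127, 0.1273, 0, 0, 0, 0], [0.0127, 0.1273, 0, 0, 0, 0], [0.0127, 0.1273, 0, 0, 0, 0], [0.0127, 0.1273, 0, 0, 0, 0], [0.0127, 0.1273, 0, 0, 0, 0]]]' > path.dat && python3 drive.py path.dat >/dev/null; echo '[[[0, 0, 0, 0, 0, 0], [0, 0, 0, 0, 0, 0], [0, 0, 0, 0, 0, 0]]]' > path.dat && python3 drive.py path.dat; python3 go.py .4521 -.1455 .2135 -.095
```

```text
time: 12.28
tool_pos: [0.4514, -0.1441, 0.3017]
tool_rot: [-3.14, 0.003, -0.096]
contact_force: [0.2, 0.0, -1.9]
opening: 0.0401
grip_force: 25.0
shift first, then turn: [0.0008 0.0013 0.0882] | turn first: [0.0008 0.0013 0.0882] rz -0.0009
```

To row units: 0.02 m / 0.3 = 0.0667, 0.012 m / 0.3 = 0.04.

```bash
echo '[[[0.0017, 0.0017, 0.0667, 0, 0, 0], [0, 0, 0.0667, 0, 0, 0], [0, 0, 0.0667, 0, 0, 0], [0, 0, 0.04, 0, 0, 0], [0, 0, 0.0267, 0, 0, 0], [0, 0, 0.01, 0, 0, 0], [0, 0, 0, 0, 0, 0], [0, 0, 0, 0, 0, 0]]]' > path.dat && python3 drive.py path.dat; python3 go.py .4521 -.1455 .2138 -.095
```

```text
time: 12.95
tool_pos: [0.4527, -0.1446, 0.2203]
tool_rot: [3.141, -0.001, -0.094]
contact_force: [0.1, -0.2, -1.2]
opening: 0.0401
grip_force: 25.0
shift first, then turn: [-0.0005  0.0009  0.0065] | turn first: [-0.0005  0.0009  0.0065] rz 0.0009
```

To row units: 0.0025 m / 0.3 = 0.0083, 0.0015 m / 0.3 = 0.005.

```bash
echo '[[[0, 0.0017, 0.0083, 0, 0, 0], [0, 0, 0.0083, 0, 0, 0], [0, 0, 0.005, 0, 0, 0], [0, 0, 0, 0, 0, 0], [0, 0, 0, 0, 0, 0]]]' > path.dat && python3 drive.py path.dat; echo '[[[0, 0, 0, 0, 0, 0], [0, 0, 0, 0, 0, 0], [0, 0, 0, 0, 0, 0], [0, 0, -0.04, 0, 0, 0], [0, 0, -0.0833, 0, 0, 0], [0, 0, -0.0833, 0, 0, 0], [0, 0, -0.0833, 0, 0, 0], [-0.1167, 0, 0, 0, 0, 0]]]' > path.dat && python3 drive.py path.dat 0.065;echo '[[[0, 0, 0, 0, 0, 0], [0, 0, 0, 0, 0, 0], [0, 0, 0, 0, 0, 0]]]' > path.dat && python3 drive.py path.dat; python3 snap.py w7;python3 go.py .4549 .4262 .29 -.345
python3 - <<'E'
from h import *
import pickle
c=pickle.load(open("w7.pkl","rb")); u,v=proj(c,(.4521,-.1455,.057)); print(u,v)
g=c["image"][int(v)-60:int(v)+60,int(u)-60:int(u)+60]; cv2.imwrite("pics/w7c.png",cv2.resize(g,(480,480),interpolation=cv2.INTER_CUBIC)[:,:,::-1])
E
```

```text
time: 13.37
tool_pos: [0.4525, -0.1457, 0.2137]
tool_rot: [3.141, -0.001, -0.095]
contact_force: [-0.2, 0.3, 1.8]
opening: 0.0402
grip_force: 25.0
time: 14.03
tool_pos: [0.4223, -0.1442, 0.3052]
tool_rot: [3.136, -0.014, -0.094]
contact_force: [-0.1, -1.8, 0.5]
opening: 0.0652
grip_force: 0.0
time: 14.28
tool_pos: [0.4176, -0.1424, 0.3004]
tool_rot: [3.141, -0.001, -0.095]
contact_force: [-0.4, 0.6, -0.5]
opening: 0.0648
grip_force: 0.0
shift first, then turn: [-0.0173 -0.5696  0.0103] | turn first: [-0.1575 -0.5477  0.0103] rz 0.2498
318.5425108228356 171.64886636986358
```

View pics/w7c.png

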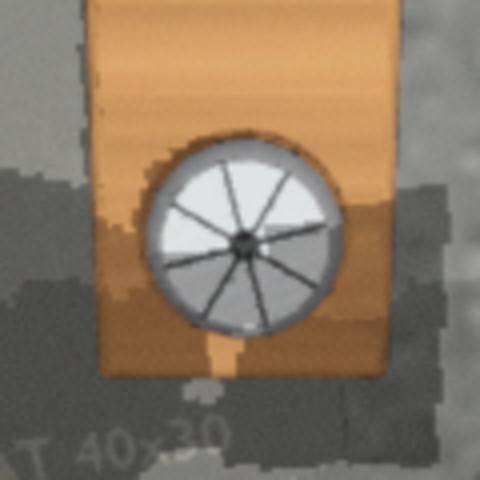

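The 6 mm collet is centred and seated in D. Next is A.

To row units: -0.0407 m / 0.3 = -0.1357, -0.0012 m / 0.3 = -0.004.

```bash
echo '[[[-0.004, -0.1357, 0.0023, 0, 0, 0], [-0.004, -0.1357, 0.0023, 0, 0, 0], [-0.004, -0.1357, 0.0023, 0, 0, 0], [-0.004, -0.1357, 0.0023, 0, 0, 0], [-0.004, -0.1357, 0.0023, 0, 0, 0], [-0.004, -0.1357, 0.0023, 0, 0, 0], [-0.004, -0.1357, 0.0023, 0, 0, 0], [-0.004, -0.1357, 0.0023, 0, 0, 0]]]' > path.dat && python3 drive.py path.dat>/dev/null; echo '[[[-0.004, -0.1357, 0.0023, 0, 0, 0], [-0.004, -0.1357, 0.0023, 0, 0, 0], [-0.004, -0.1357, 0.0023, 0, 0, 0], [-0.004, -0.1357, 0.0023, 0, 0, 0], [-0.004, -0.1357, 0.0023, 0, 0, 0], [-0.004, -0.1357, 0.0023, 0, 0, 0], [0, 0, 0, 0, 0, 0.0398], [0, 0, 0, 0, 0, 0.0398]]]' > path.dat && python3 drive.py path.dat>/dev/null; echo '[[[0, 0, 0, 0, 0, 0], [0, 0, 0, 0, 0, 0], [0, 0, 0, 0, 0, 0], [0, 0, 0, 0, 0, 0]]]' > path.dat && python3 drive.py path.dat; python3 snap.py w8; python3 look.py w8 .4925 .4127; python3 go.py .4925 .4127 .213 -.345
```

```text
time: 16.0
tool_pos: [0.4551, 0.4263, 0.2904]
tool_rot: [3.142, -0.0, -0.343]
contact_force: [-0.2, 1.0, -0.3]
opening: 0.0655
grip_force: 0.0
guess px 319.0 166.8
crop 273 121
shift first, then turn: [0.0398 0.0001 0.0775] | turn first: [0.0398 0.0001 0.0775] rz 0.0013
```

View pics/w8c.png

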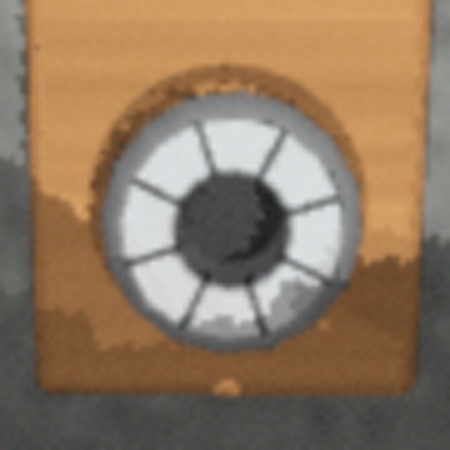

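A's 18 mm collet is at (319.4,166.6), within 0.5 px of the point predicted from w2 at z 57 mm, so the position holds. I'll grasp it.

The rows are not in the units I measure in: shifts go in shares of 0.3 m and turns go in shares of pi rad. I convert before sending: 0.0199 m / 0.3 = 0.0663, 0.0129 m / 0.3 = 0.043.

```bash
echo '[[[0.0663, 0, 0, 0, 0, 0], [0.0663, 0, 0, 0, 0, 0], [0, 0, 0.043, 0, 0, 0], [0, 0, 0.043, 0, 0, 0], [0, 0, 0.043, 0, 0, 0], [0, 0, 0.043, 0, 0, 0], [0, 0, 0.043, 0, 0, 0], [0, 0, 0.043, 0, 0, 0]]]' > path.dat && python3 drive.py path.dat; echo '[[[0, 0, 0, 0, 0, 0], [0, 0, 0, 0, 0, 0], [0, 0, 0, 0, 0, 0], [0, 0, 0, 0, 0, 0], [0, 0, 0, 0, 0, 0], [0, 0, 0, 0, 0, 0]]]' > path.dat && python3 drive.py path.dat 0.03 25; echo '[[[0, 0, -0.0333, 0, 0, 0], [0, 0, -0.0667, 0, 0, 0], [0, 0, -0.1, 0, 0, 0], [0, 0, -0.1, 0, 0, 0], [0, 0, 0, 0, 0, 0], [0, 0, 0, 0, 0, 0]]]' > path.dat && python3 drive.py path.dat;python3 go.py .4503 .2773 .303 .389
```

```text
time: 16.72
tool_pos: [0.4925, 0.4127, 0.2127]
tool_rot: [-3.141, -0.0, -0.344]
contact_force: [0.3, 0.2, -0.3]
opening: 0.0645
grip_force: 0.0
time: 17.22
tool_pos: [0.4926, 0.4132, 0.2142]
tool_rot: [-3.14, -0.001, -0.345]
contact_force: [-0.5, -1.4, 3.4]
opening: 0.0404
grip_force: 25.0
time: 17.72
tool_pos: [0.4925, 0.4133, 0.3055]
tool_rot: [-3.138, -0.003, -0.345]
contact_force: [0.3, -0.7, -2.2]
opening: 0.0402
grip_force: 25.0
shift first, then turn: [0.0063 0.1422 0.0025] | turn first: [-0.0906  0.1099  0.0025] rz -0.7339
```

To row units: 0.0356 m / 0.3 = 0.1187, 0.0016 m / 0.3 = 0.0053, -0.1223 rad / 3.1416 = -0.0389.

```bash
echo '[[[0.0053, 0.1187, 0, 0, 0, 0], [0.0053, 0.1187, 0, 0, 0, 0], [0.0053, 0.1187, 0, 0, 0, 0], [0.0053, 0.1187, 0, 0, 0, 0], [0, 0, 0, 0, 0, -0.0389], [0, 0, 0, 0, 0, -0.0389], [0, 0, 0, 0, 0, -0.0389], [0, 0, 0, 0, 0, -0.0389]]]' > path.dat && python3 drive.py path.dat>/dev/null; echo '[[[0, 0, 0, 0, 0, -0.0389], [0, 0, 0, 0, 0, -0.0389], [0, 0, 0, 0, 0, 0], [0, 0, 0, 0, 0, 0], [0, 0, 0, 0, 0, 0], [0, 0, 0, 0, 0, 0]]]' > path.dat && python3 drive.py path.dat; python3 go.py .4503 .2773 .2138 .389
```

```text
time: 18.88
tool_pos: [0.45, 0.2769, 0.3027]
tool_rot: [3.142, 0.001, 0.386]
contact_force: [0.0, -0.4, -2.0]
opening: 0.04
grip_force: 25.0
shift first, then turn: [ 0.0004 -0.0003  0.0889] | turn first: [ 0.0004 -0.0003  0.0889] rz -0.0027
```

To row units: 0.02 m / 0.3 = 0.0667, 0.012 m / 0.3 = 0.04.

```bash
echo '[[[0, 0, 0.0667, 0, 0, 0], [0, 0, 0.0667, 0, 0, 0], [0, 0, 0.0667, 0, 0, 0], [0, 0, 0.04, 0, 0, 0], [0, 0, 0.0267, 0, 0, 0], [0, 0, 0.01, 0, 0, 0], [0, 0, 0, 0, 0, 0], [0, 0, 0, 0, 0, 0]]]' > path.dat && python3 drive.py path.dat; echo '[[[0, 0, 0.0067, 0, 0, 0], [0, 0, 0.0067, 0, 0, 0], [0, 0, 0.0033, 0, 0, 0], [0, 0, 0, 0, 0, 0], [0, 0, 0, 0, 0, 0]]]' > path.dat && python3 drive.py path.dat; python3 go.py .4503 .2773 .2142 .389
```

```text
time: 19.55
tool_pos: [0.4504, 0.2771, 0.2206]
tool_rot: [3.142, -0.001, 0.388]
contact_force: [0.7, -0.3, -2.4]
opening: 0.0399
grip_force: 25.0
time: 19.97
tool_pos: [0.4502, 0.2769, 0.2152]
tool_rot: [3.141, -0.0, 0.389]
contact_force: [0.3, 0.8, -2.2]
opening: 0.0402
grip_force: 25.0
shift first, then turn: [ 0.0003 -0.0003  0.001 ] | turn first: [ 0.0003 -0.0003  0.001 ] rz -0.0002
```

To row units: 0.001 m / 0.3 = 0.0033.

```bash
echo '[[[0, 0, 0.0033, 0, 0, 0], [0, 0, 0, 0, 0, 0], [0, 0, 0, 0, 0, 0]]]' > path.dat && python3 drive.py path.dat; echo '[[[0, 0, 0, 0, 0, 0], [0, 0, 0, 0, 0, 0], [0, 0, 0, 0, 0, 0], [0, 0, -0.04, 0, 0, 0], [0, 0, -0.0833, 0, 0, 0], [0, 0, -0.0833, 0, 0, 0], [0, 0, -0.0833, 0, 0, 0], [-0.1167, 0, 0, 0, 0, 0]]]' > path.dat && python3 drive.py path.dat 0.065;echo '[[[0, 0, 0, 0, 0, 0], [0, 0, 0, 0, 0, 0], [0, 0, 0, 0, 0, 0]]]' > path.dat && python3 drive.py path.dat; python3 snap.py w9;python3 go.py .4494 -.0241 .29 .282
python3 - <<'E'
from h import *
import pickle
c=pickle.load(open("w9.pkl","rb")); u,v=proj(c,(.4503,.2773,.057)); print(u,v)
u,v=int(u),int(v)
g=cv2.cvtColor(c["image"],cv2.COLOR_RGB2GRAY)[v-16:v+17,u-16:u+17]
k,l,s,ce=cv2.connectedComponentsWithStats((g<95).astype(np.uint8)); i=1+s[1:,4].argmax(); print(s[i],ce[i]+[u-16,v-16])
E
```

```text
time: 20.22
tool_pos: [0.4503, 0.2769, 0.2143]
tool_rot: [3.141, -0.0, 0.389]
contact_force: [0.5, -1.1, -0.9]
opening: 0.0405
grip_force: 25.0
time: 20.88
tool_pos: [0.4229, 0.2654, 0.3064]
tool_rot: [-3.141, -0.016, 0.388]
contact_force: [0.8, 0.0, -0.2]
opening: 0.0648
grip_force: 0.0
time: 21.13
tool_pos: [0.4179, 0.2638, 0.3013]
tool_rot: [3.142, -0.001, 0.389]
contact_force: [-0.3, 0.4, -0.9]
opening: 0.0651
grip_force: 0.0
shift first, then turn: [-0.0804  0.2783  0.0111] | turn first: [-0.0503  0.2852  0.0111] rz 0.1068
318.565368356129 171.27624675904647
[  0   2  33  31 424] [319.14858491 171.09433962]
```

The bore centre of B's new collet is within 1 px of prediction. Now to fetch the parked 26 mm collet from S.

To row units: 0.0407 m / 0.3 = 0.1357, -0.0072 m / 0.3 = -0.024, 0.107 rad / 3.1416 = 0.0341.

```bash
echo '[[[0, 0, 0, 0, 0, 0.0341], [-0.024, 0.1357, 0.005, 0, 0, 0], [-0.024, 0.1357, 0.005, 0, 0, 0], [-0.024, 0.1357, 0.005, 0, 0, 0], [-0.024, 0.1357, 0.005, 0, 0, 0], [-0.024, 0.1357, 0.005, 0, 0, 0], [-0.024, 0.1357, 0.005, 0, 0, 0], [-0.024, 0.1357, 0.005, 0, 0, 0]]]' > path.dat && python3 drive.py path.dat>/dev/null; echo '[[[0, 0, 0, 0, 0, 0], [0, 0, 0, 0, 0, 0], [0, 0, 0, 0, 0, 0], [0, 0, 0, 0, 0, 0]]]' > path.dat && python3 drive.py path.dat;python3 go.py .4876 -.0132 .213 .282
```

```text
time: 22.18
tool_pos: [0.4487, -0.023, 0.2904]
tool_rot: [-3.141, 0.0, 0.283]
contact_force: [-0.7, 0.1, -0.2]
opening: 0.0651
grip_force: 0.0
shift first, then turn: [0.0401 0.0015 0.0774] | turn first: [0.0401 0.0015 0.0774] rz 0.0012
```

To row units: 0.02 m / 0.3 = 0.0667, 0.0129 m / 0.3 = 0.043.

```bash
echo '[[[0.0667, 0.0017, 0, 0, 0, 0], [0.0667, 0.0017, 0, 0, 0, 0], [0, 0, 0.043, 0, 0, 0], [0, 0, 0.043, 0, 0, 0], [0, 0, 0.043, 0, 0, 0], [0, 0, 0.043, 0, 0, 0], [0, 0, 0.043, 0, 0, 0], [0, 0, 0.043, 0, 0, 0]]]' > path.dat && python3 drive.py path.dat; echo '[[[0, 0, 0, 0, 0, 0], [0, 0, 0, 0, 0, 0], [0, 0, 0, 0, 0, 0], [0, 0, 0, 0, 0, 0], [0, 0, 0, 0, 0, 0], [0, 0, 0, 0, 0, 0]]]' > path.dat && python3 drive.py path.dat 0.03 25; echo '[[[0, 0, -0.0333, 0, 0, 0], [0, 0, -0.0667, 0, 0, 0], [0, 0, -0.1, 0, 0, 0], [0, 0, -0.1167, 0, 0, 0], [0, 0, 0, 0, 0, 0], [0, 0, 0, 0, 0, 0]]]' > path.dat && python3 drive.py path.dat;python3 go.py .4925 .4130 .308 -.345
```

```text
time: 22.85
tool_pos: [0.4873, -0.0119, 0.2126]
tool_rot: [-3.142, -0.0, 0.285]
contact_force: [-0.2, -0.2, 0.0]
opening: 0.0652
grip_force: 0.0
time: 23.35
tool_pos: [0.4875, -0.0136, 0.214]
tool_rot: [3.141, -0.001, 0.282]
contact_force: [0.8, 1.7, 4.3]
opening: 0.0403
grip_force: 25.0
time: 23.85
tool_pos: [0.4875, -0.014, 0.3104]
tool_rot: [3.139, -0.004, 0.282]
contact_force: [-0.4, -0.1, -1.9]
opening: 0.0401
grip_force: 25.0
shift first, then turn: [ 0.1235 -0.4088  0.0024] | turn first: [-0.1398 -0.4036  0.0024] rz 0.6267
```

To row units: -0.0372 m / 0.3 = -0.124, 0.0112 m / 0.3 = 0.0373.

```bash
echo '[[[0.0373, -0.124, 0, 0, 0, 0], [0.0373, -0.124, 0, 0, 0, 0], [0.0373, -0.124, 0, 0, 0, 0], [0.0373, -0.124, 0, 0, 0, 0], [0.0373, -0.124, 0, 0, 0, 0], [0.0373, -0.124, 0, 0, 0, 0]]]' > path.dat && python3 drive.py path.dat>/dev/null; echo '[[[0.0373, -0.124, 0, 0, 0, 0], [0.0373, -0.124, 0, 0, 0, 0], [0.0373, -0.124, 0, 0, 0, 0], [0.0373, -0.124, 0, 0, 0, 0], [0.0373, -0.124, 0, 0, 0, 0], [0, 0, 0, 0, 0, 0.0333], [0, 0, 0, 0, 0, 0.0333], [0, 0, 0, 0, 0, 0.0333]]]' > path.dat && python3 drive.py path.dat>/dev/null; echo '[[[0, 0, 0, 0, 0, 0.0333], [0, 0, 0, 0, 0, 0.0333], [0, 0, 0, 0, 0, 0.0333], [0, 0, 0, 0, 0, 0], [0, 0, 0, 0, 0, 0], [0, 0, 0, 0, 0, 0], [0, 0, 0, 0, 0, 0]]]' > path.dat && python3 drive.py path.dat; python3 go.py .4925 .4130 .2142 -.345
```

```text
time: 25.6
tool_pos: [0.4918, 0.4133, 0.3076]
tool_rot: [3.141, 0.001, -0.343]
contact_force: [0.5, 0.1, -2.7]
opening: 0.0401
grip_force: 25.0
shift first, then turn: [0.0008 0.0001 0.0934] | turn first: [0.0008 0.0001 0.0934] rz 0.0017
```

To row units: 0.02 m / 0.3 = 0.0667, 0.016 m / 0.3 = 0.0533.

```bash
echo '[[[0.0017, 0, 0.0667, 0, 0, 0], [0, 0, 0.0667, 0, 0, 0], [0, 0, 0.0667, 0, 0, 0], [0, 0, 0.0533, 0, 0, 0], [0, 0, 0.0267, 0, 0, 0], [0, 0, 0.01, 0, 0, 0], [0, 0, 0, 0, 0, 0], [0, 0, 0, 0, 0, 0]]]' > path.dat && python3 drive.py path.dat; echo '[[[0, 0, 0.0067, 0, 0, 0], [0, 0, 0.0067, 0, 0, 0], [0, 0, 0.0033, 0, 0, 0], [0, 0, 0, 0, 0, 0], [0, 0, 0, 0, 0, 0]]]' > path.dat && python3 drive.py path.dat; python3 go.py .4925 .4130 .2142 -.345
```

```text
time: 26.27
tool_pos: [0.4926, 0.4135, 0.2221]
tool_rot: [-3.14, -0.001, -0.345]
contact_force: [-0.3, -0.5, -1.4]
opening: 0.0403
grip_force: 25.0
time: 26.68
tool_pos: [0.4923, 0.4133, 0.2163]
tool_rot: [-3.142, -0.0, -0.345]
contact_force: [0.2, -0.7, -1.4]
opening: 0.0404
grip_force: 25.0
shift first, then turn: [0.0003 0.0002 0.0021] | turn first: [0.0003 0.0002 0.0021] rz -0.0002
```

Lower the last 2 mm, release, retreat and take a final view of the row.

To row units: 0.001 m / 0.3 = 0.0033.

```bash
echo '[[[0, 0, 0.0033, 0, 0, 0], [0, 0, 0.0033, 0, 0, 0], [0, 0, 0, 0, 0, 0], [0, 0, 0, 0, 0, 0]]]' > path.dat && python3 drive.py path.dat; echo '[[[0, 0, 0, 0, 0, 0], [0, 0, 0, 0, 0, 0], [0, 0, 0, 0, 0, 0], [0, 0, -0.04, 0, 0, 0], [0, 0, -0.0833, 0, 0, 0], [0, 0, -0.0833, 0, 0, 0], [0, 0, -0.1, 0, 0, 0], [-0.1333, 0, -0.0333, 0, 0, 0]]]' > path.dat && python3 drive.py path.dat 0.065;echo '[[[-0.1, 0.0667, -0.0667, 0, 0, 0], [-0.1, 0.0833, -0.05, 0, 0, 0], [0, 0.1167, -0.05, 0, 0, 0], [0, 0, 0, 0, 0, -0.035], [0, 0, 0, 0, 0, -0.035], [0, 0, 0, 0, 0, -0.035], [0, 0, 0, 0, 0, 0], [0, 0, 0, 0, 0, 0]]]' > path.dat && python3 drive.py path.dat; python3 snap.py w10
```

```text
time: 27.02
tool_pos: [0.4923, 0.4133, 0.2141]
tool_rot: [3.141, -0.0, -0.345]
contact_force: [0.4, 0.0, -0.7]
opening: 0.0402
grip_force: 25.0
time: 27.68
tool_pos: [0.4597, 0.4253, 0.3219]
tool_rot: [-3.133, -0.008, -0.351]
contact_force: [0.5, 0.2, 1.8]
opening: 0.0648
grip_force: 0.0
time: 28.35
tool_pos: [0.3712, 0.3719, 0.367]
tool_rot: [-3.141, -0.001, -0.018]
contact_force: [0.1, -0.7, -0.4]
opening: 0.0651
grip_force: 0.0
```

View pics/w10.png

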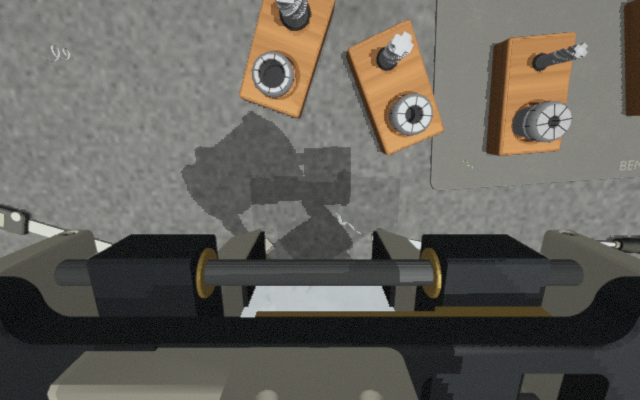

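A's collet is at (273,74) with the wide bore, B's is at (413,115), and C is untouched. A quick check on their position and height before handing in.

Run:
```python
from h import *
import pickle
c=pickle.load(open("w10.pkl","rb")); print(proj(c,(.4925,.413,.057)),proj(c,(.4503,.2773,.057)))
print(readout.observe()["contact_force"].round(1)); print(workorder.hand_in())
```

```text
[273.59308124  70.71622768] [413.28060579 114.58081792]
[-0.1  0.4 -0.2]
the job is handed in; nothing more can be done
None
```

I swapped the three misplaced collets, so the 26, 18 and 6 mm collets now stand with their own cutters. The 12 mm one was already right, the spray can wasn't touched, and I handed the job in after about 28 s of robot time. The final checks put each moved collet within about 3 px of its expected spot; hand-in returned no verdict.

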